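Press a dot mark into a clipped-down sample tag with a hand punch

TASK

Take the steel hand punch from its stand, set its face squarely on the ringed spot of the tag clipped on the marking block, and press straight down with an even force of about 12 N for a full second. Lift it straight off without sliding or slamming it, and set it gently back in its stand, upright and fully home. Mark nothing else and leave the other things where they are.

Things in the scene. Friction and masses are not known exactly. Their poses are not given: they have to be found in the camera images.
- punch: Steel hand punch, 0.14 to 0.23 kg, upright in its stand, marking face down. Origin: centre of the flat marking face (9 mm across) at its lower end; z runs up along it. From the face up: round neck, 9 mm wide at the face and 12 mm from 10 to 36 mm up; collar 26 mm across, 36 to 41 mm; square shank 16 x 16 mm, sides along x and y, 41 to 107 mm; small cap to 110 mm.
- punch_grip (a point): Point on the punch axis, in the square shank, 75 mm above the marking face: where to grip it, across two facing sides, with 60 N or more so that it does not slip under the press.
- socket (a point): Centre of the round socket's mouth, in the middle of the top face of the punch stand. The socket is 14.5 mm across, with a chamfered mouth, 41 mm deep; fully home, the punch's collar rests on the top face and the marking face lies 36 mm below this point.
- mark (a point): The spot to mark: centre of the ring (13 mm across) on the tag, a plain steel plate 24 x 36 x 2 mm clipped on the marking block's round platen. x and y are the ring's; the height is only nominal (39 mm above the table): the true tag surface is set up to 9 mm higher or lower, and this is not measured, so find it by touch.
- marking_block: Marking block, fixed to the table: low grey base 70 x 70 x 14 mm; above it, 10 mm along +x from its centre, a round aluminium platen 44 mm across that carries the tag. The platen is sprung: it yields straight down about 6 N per mm, for 6 mm. Small black thumb screw 25 mm along -x, top 24 mm above the table. Origin: centre of the base's underside.
- stand: The punch stand: aluminium block 62 x 62 x 48 mm, fixed to the table. Origin: centre of its underside, below the socket.
- tweezers: Bystander: black tweezers lying flat, 126 mm long, in front of the work, origin under its middle.
- marker_pen: Bystander: marker pen lying flat, 138 mm long, left of the work, origin under its middle.
- film_roll: Bystander: roll of film standing on end, 58 mm across, 52 mm high, origin under its middle.
- tool_pack: Bystander: thin wrapped tool lying flat, 165 mm long, behind the work, origin under its middle.
- dish_stack: Bystander: stack of clear round dishes, 96 mm across, 58 mm high, origin under its middle.
- tall_jar: Bystander: clear glass jar, 100 mm across, 160 mm high, origin under its middle.

How it is judged (in metres and radians):
On the way, in this order (a step that is already met when the one before it is completed fails the run):
1. the punch is pressed squarely on the ringed spot (face within 4 mm of its centre, within 4 degrees of upright) with 8 to 18 N for 0.8 s (contact force between punch and marking_block between 8 and 18 N and horizontal distance between punch and mark below 0.004 m and angle between punch's own z axis and vertical below 0.07 rad), for 0.8 s.
2. the punch is lifted straight off: its face at least 15 mm above the tag's nominal height while still within 15 mm of the spot sideways (z of punch in the frame of mark above 0.015 m and horizontal distance between punch and mark below 0.015 m), for 0.02 s.
At the end, for the whole second after the job is handed in: The tag has been marked, and the punch stands released and at rest in the stand's socket: upright within 0.06 rad, its face within 3 mm of the socket's axis and 34 to 39 mm below its mouth (collar on the block) (horizontal distance between punch and socket below 0.003 m and z of punch in the frame of socket between -0.039 and -0.034 m and angle between punch's own z axis and vertical below 0.06 rad and linear speed of punch below 0.02 m/s and contact force between punch and the fingers below 0.1 N); the robot touches nothing.
It fails at once if the punch bears on the marking block with more than 20 N (contact force between punch and marking_block above 20 N).
It fails at once if the punch bears on the marking block more than 5 mm from the ringed spot (wrong place, or slid), or more than 0.1 rad off upright ((contact force between punch and marking_block above 1.5 N and horizontal distance between punch and mark above 0.005 m) or (contact force between punch and marking_block above 3 N and angle between punch's own z axis and vertical above 0.1 rad)).
It fails at once if the punch is slammed or dragged: faster than 60 mm/s while bearing on the tag (contact force between punch and marking_block above 4 N and linear speed of punch above 0.06 m/s).
It fails at once if the punch is dropped or rammed into the stand (over 45 N) (contact force between punch and stand above 45 N).
It fails at once if a bystander is moved by more than 15 mm (distance of any of tweezers, marker_pen, film_roll, tool_pack, dish_stack, tall_jar from where it was at the start of the episode above 0.015 m).
It also fails if it takes over 48 s, if anything falls off the work surface, if the arm or the gripper's body presses on something with over 40 N, if the wrist force passes 120 N, or if a joint passes its speed limit or range.

ROBOT

A 7-joint arm with a two-finger parallel gripper is mounted at the origin on a cart in front of the work surface, level with it; the furniture and walls round the work are solid. World frame = base frame: x ahead of the robot, y to its left, z up, the work surface at z = 0. Lengths are in m, angles in degrees, forces in N, time in s.
With the tool pointing down it reaches from about 0.425 to 0.875 m from the base axis. Payload 4.7 kg.
Tool frame: the origin (TCP) lies between the finger pads; the fingertips stand env.tip_reach ahead of it and the grasp point (between the pads) lies 2 mm behind it (env.tip_reach is the distance from the TCP to the fingertips, in m); z points along the fingers, y is the line along which they close (so a half turn about z gives the same grasp; the last joint's range is limited). The gripper opens to 87 mm and grips with 3 to 60 N. Pads are 19 mm wide; open, the fingers measure 117 mm over their backs; the gripper's body (75 mm by 190 mm) begins 51 mm behind the grasp point.
Start: joints at [67.557, 18.392, -4.016, 83.108, 1.295, 78.541, -3.26], TCP at [0.257, -0.597, 0.24] pointing down, gripper open.
Joint ranges: [-163.93, 163.93], [-17.29, 119.83], [-79.2, 71.16], [3.27, 140.29], [-89.18, 269.18], [5.43, 117.66], [-154.24, 154.24]. Speed limits (degrees/s): [147.25, 147.25, 180, 180, 180, 180, 180].

INTERFACE

Orientations are given as [roll, pitch, yaw] about the fixed x, y, z axes, in that order (R = Rz(yaw) Ry(pitch) Rx(roll)).
In Python, from cell import env, read_camera gives the robot as it stands. The module is installed in compiled form; this text tells all that it offers.
- The arm moves only by the shell command python3 -m handwheel FILE [FORCE], which reads ROWS from the file FILE. ROWS is a JSON object whose key "deltas" holds a list of rows, 1 to 8 of them, each of 5 numbers: dx, dy, dz in m, then a turn about the tool's z in degrees, then the finger opening in m; each row is the pose to reach, as a shift and turn from the pose commanded when the command began, along the tool's axes at that moment; what a row does not reach only later rows make up. A row lasts 1/12 s, in which the tool goes at most 0.0417 m and 7.16 degrees, less where a joint would pass 70% of its speed; a pose out of reach is approached as far as the arm can. The fingers move at their own pace and stop on an object; FORCE is the grip in N (left out, the last holds). Time passes only in rows, so rows that do not move let the fingers close. It prints the time, the measured TCP pose, the force, the opening and the grip force at its end. Input that does not fit is refused with a message, and nothing moves.
- env.get_obs(): the state, without advancing time (a new reading comes with each control period).
- read_camera(name): name is "scene" or "top" or "wrist"; returns a dict with "color" (480x640x3 uint8, blue, green, red), "fx", "fy", "cx", "cy" (pixels), "world_from_camera" (4x4, takes a point from camera to world coordinates). Camera axes: x right, y down, z forward; pixel columns grow to the right and rows downward; lengths in m; the calibration is good to about 2 mm. A picture is of the moment at which its call begins. There is no depth.
- env.sign_off(): hands the job in; it is judged then, once.
The state is a dict: "time_s": time; "qpos": joint angles; "joint_velocities": joint speeds; "effort": joint torques, N m; "tool_pos": TCP position; "tool_rot": TCP orientation; "force": force on the tool from outside, world axes, zero at the start; "wrist_torque": the same for the moment, N m; "grip_width": finger opening in m; "grasp_force": force on a finger pad.
Only numpy, scipy, OpenCV 4.12 (cv2) and the standard library are available. Lean on these libraries where they do the work, as an engineer would, in place of code of your own. Each camera call takes 0.05 s, during which the arm holds its last target. There are 200 camera calls.

## Working session

There is one attempt and no reset: what is moved stays moved. The work goes in short steps, Python scripts to look and compute and a shell command to move; the robot and the scene stay as the last step left them, time stands still between calls to the robot, and variables do not carry over. Pictures are saved under pics/ and viewed, at most 10 in all, crops included, and the job is handed in when it is done.

```bash
mkdir -p pics
python3 - <<'E'
from cell import env, read_camera
import cv2, numpy as np
for n in ("scene","top","wrist"):
    c=read_camera(n); cv2.imwrite(f"pics/{n}0.png",c["color"]); print(n,c["fx"],c["cx"],c["cy"],np.round(c["world_from_camera"],4).tolist())
o=env.get_obs(); print(o, env.tip_reach)
E
```

```text
scene 594.4685634538721 321.47847813138543 240.97474410609954 [[0.5976, -0.3806, 0.7057, -0.1259], [-0.8015, -0.3084, 0.5124, -0.4938], [0.0227, -0.8718, -0.4893, 0.5788], [0.0, 0.0, 0.0, 1.0]]
top 560.9054644301236 313.42682122142196 238.30040195751195 [[-0.0924, -0.9732, 0.2108, 0.3959], [-0.9957, 0.0901, -0.0205, 0.0448], [0.0009, -0.2118, -0.9773, 1.099], [0.0, 0.0, 0.0, 1.0]]
wrist 414.46613241467065 317.6584449666494 243.9894819939006 [[0.3946, -0.8885, -0.2341, 0.3194], [-0.9188, -0.3825, -0.0971, -0.5695], [-0.0033, 0.2534, -0.9673, 0.3839], [0.0, 0.0, 0.0, 1.0]]
{'time_s': 0.15, 'qpos': array([67.55851529, 18.42816983, -4.01599512, 83.1597182 ,  1.2952526 ,
       78.54174765, -3.26142984]), 'joint_velocities': array([-0.05930502, -0.22905722, -0.01247815, -0.20495534, -0.01441769,
        0.03673217, -0.04828752]), 'effort': array([ 3.48873173e-04, -4.91795754e+01, -4.04357286e-01, -3.12878573e+01,
       -6.39704405e-02,  4.04203939e-02,  7.35776734e-05]), 'tool_pos': array([ 0.25637724, -0.59686151,  0.23871803]), 'tool_rot': array([-1.79915600e+02,  5.27981946e-03,  2.32499618e+01]), 'force': array([-0.09437568, -0.42849388, -0.3471917 ]), 'wrist_torque': array([ 0.03020049,  0.0218741 , -0.02172673]), 'grasp_force': 0.0, 'grip_width': 0.08676498228304279} 0.017
```

View pics/top0.png

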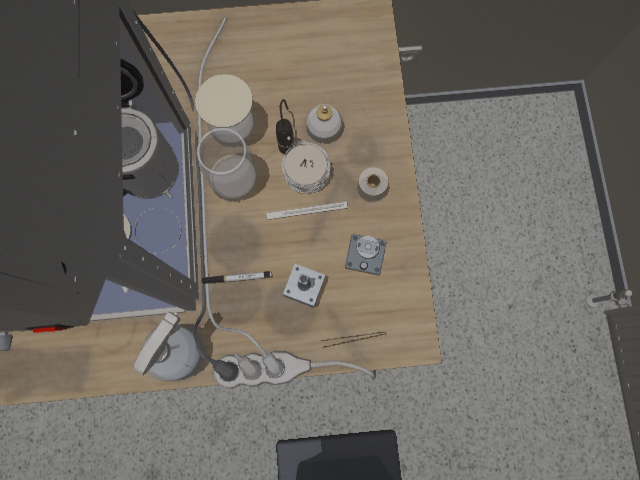

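View pics/scene0.png

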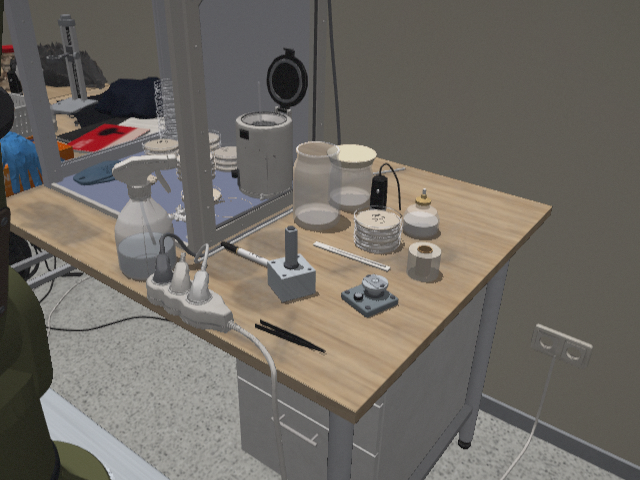

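The top view shows the stand with the punch at (304,284) and the marking block at (366,254), with its platen at (368,246). The scene view shows the punch at (291,250) and the block at (370,292). I'll enlarge both for detail.

```bash
cat > h.py <<'E'
import numpy as np, cv2
from cell import env, read_camera
def ray(c,u,v):
    T=np.array(c["world_from_camera"]); d=T[:3,:3]@[(u-c["cx"])/c["fx"],(v-c["cy"])/c["fy"],1]
    return T[:3,3],d/np.linalg.norm(d)
def onz(c,u,v,z):
    o,d=ray(c,u,v); return o+d*(z-o[2])/d[2]
def tri(a,b):
    (o1,d1),(o2,d2)=a,b
    s=np.linalg.lstsq(np.c_[d1,-d2],o2-o1,rcond=None)[0]
    p,q=o1+s[0]*d1,o2+s[1]*d2; return (p+q)/2,np.linalg.norm(p-q)
E
python3 - <<'E'
import cv2,numpy as np
t=cv2.imread("pics/top0.png")[225:315,270:400]; s=cv2.imread("pics/scene0.png")[215:325,260:410]
t=cv2.resize(t,(780,540),interpolation=cv2.INTER_CUBIC); s=cv2.resize(s,(750,550),interpolation=cv2.INTER_CUBIC)
cv2.imwrite("pics/t1.png",t);cv2.imwrite("pics/s1.png",s)
E
```

```text
(no output)
```

View pics/t1.png

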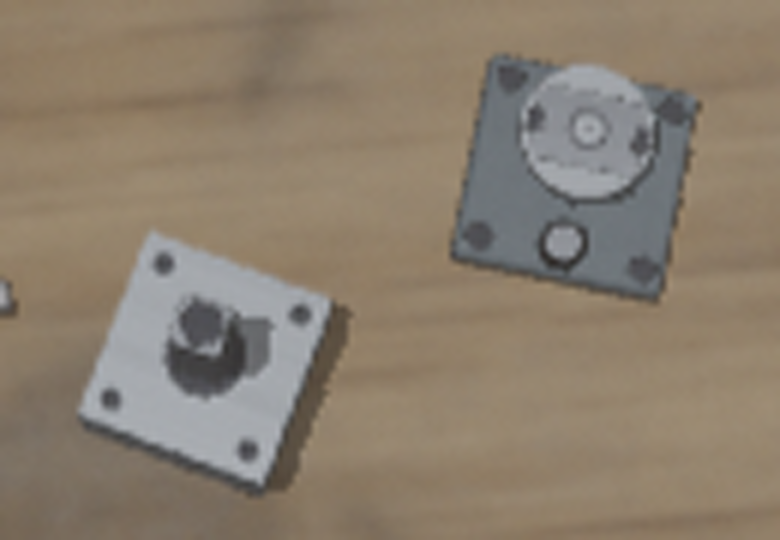

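View pics/s1.png

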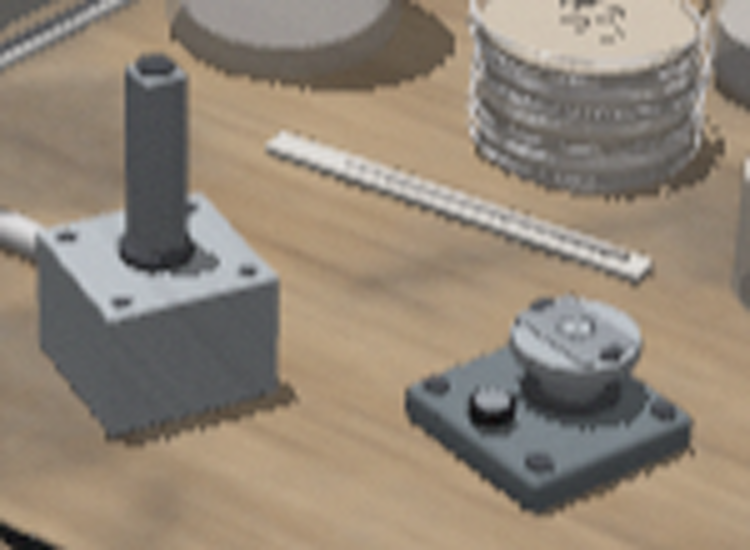

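The top crop shows the stand's four bolts around (205,356), the cap at (204,325) and the ring at (589,129). In the scene crop the ring is at (577,328) and the cap at (155,65). Next I triangulate.

Run:
```python
from h import *
t=read_camera("top"); s=read_camera("scene")
T=lambda x,y:(270+(x+.5)/6-.5,225+(y+.5)/6-.5)
S=lambda x,y:(260+(x+.5)/5-.5,215+(y+.5)/5-.5)
r=np.round
B=[onz(t,*T(*p),.048) for p in [(163,263),(300,314),(248,450),(110,399)]]
print("socket top",r(np.mean(B,0),4),"edges",[r(np.degrees(np.arctan2(*(B[(i+1)%4]-B[i])[[1,0]])),1) for i in range(4)],r([np.linalg.norm(B[(i+1)%4]-B[i]) for i in range(4)],4))
C=[onz(t,*T(*p),.048) for p in [(153,232),(332,300),(264,490),(80,413)]]
print("corners",r(np.mean(C,0),4),r([np.linalg.norm(C[(i+1)%4]-C[i]) for i in range(4)],4))
B=[onz(s,*S(*p),.048) for p in [(66,236),(250,271),(121,302)]]
print("scene bolts",r(B[0]+B[1],4)/2,"mid; 3rd",r(B[2],4))
print("cap top",onz(t,*T(204,325),.122),"scene",onz(s,*S(155,65),.122),tri(ray(t,*T(204,325)),ray(s,*S(155,65))))
print("mark top",onz(t,*T(589,129),.039),"scene",onz(s,*S(577,328),.039),tri(ray(t,*T(589,129)),ray(s,*S(577,328))))
C=[onz(t,*T(*p),.014) for p in [(490,55),(700,102),(660,300),(453,258)]]
c=np.mean(C,0);print("block",r(c,4),r([np.linalg.norm(C[(i+1)%4]-C[i]) for i in range(4)],4))
sc=onz(t,*T(564,243),.024);print("screw",r(sc,4),"yaw block",np.degrees(np.arctan2(*(c-sc)[[1,0]])))
```

```text
socket top [0.5367 0.049  0.048 ] edges [np.float64(-115.9), np.float64(153.8), np.float64(64.4), np.float64(-26.1)] [0.0462 0.0458 0.0461 0.0461]
corners [0.536  0.0484 0.048 ] [0.0606 0.0634 0.0624 0.0616]
scene bolts [0.53955 0.05185 0.048  ] mid; 3rd [0.5084 0.0418 0.048 ]
cap top [0.53595258 0.04821543 0.122     ] scene [0.5369299  0.05039705 0.122     ] (array([0.53544219, 0.0485622 , 0.12328974]), np.float64(0.0009537050491757346))
mark top [ 0.59964008 -0.0803057   0.039     ] scene [ 0.60178135 -0.07777899  0.039     ] (array([ 0.59898114, -0.07976117,  0.04129868]), np.float64(0.0006830806210570097))
block [ 0.5885 -0.0771  0.014 ] [0.0708 0.0675 0.0686 0.0691]
screw [ 0.5659 -0.0698  0.024 ] yaw block -17.84382697229138
```

```bash
echo '{"deltas": [[0.02,-0.02,0,0,0.087],[0.05,-0.047,0,0,0.087],[0.08,-0.075,0,0,0.087],[0.11,-0.104,0,0,0.087],[0.14,-0.132,0,0,0.087],[0.17,-0.16,0,0,0.087],[0.2,-0.189,0,0,0.087],[0.225,-0.212,0,0,0.087]]}' > next.json && python3 -m handwheel next.json
```

```text
time_s: 0.92
tool_pos: [0.3806, -0.3104, 0.2397]
tool_rot: [180.0, -0.0, 23.4]
force: [1.2, -0.0, 0.1]
grip_width: 0.0867
grasp_force: 0.0
```

```bash
echo '{"deltas": [[0.03,-0.028,0,0,0.087],[0.06,-0.056,0,0,0.087],[0.09,-0.085,0,0,0.087],[0.12,-0.113,0,0,0.087],[0.15,-0.141,0,0,0.087],[0.18,-0.17,0,0,0.087],[0.21,-0.198,0,0,0.087],[0.235,-0.222,0,0,0.087]]}' > next.json && python3 -m handwheel next.json && echo '{"deltas": [[0.025,-0.023,0,0,0.087],[0.042,-0.04,0,0,0.087],[0.052,-0.049,0,0,0.087],[0.052,-0.049,0,0,0.087],[0.052,-0.049,0,0,0.087]]}' > next.json && python3 -m handwheel next.json
python3 - <<'E'
from h import *
c=read_camera("wrist"); cv2.imwrite("pics/w1.png",c["color"]); print(np.round(c["world_from_camera"],4).tolist(),env.get_obs()["tool_pos"],env.get_obs()["tool_rot"],env.get_obs()["qpos"])
E
```

```text
time_s: 1.58
tool_pos: [0.5085, -0.0137, 0.2399]
tool_rot: [180.0, -0.1, 23.4]
force: [0.8, -0.5, -0.2]
grip_width: 0.0868
grasp_force: 0.0
time_s: 2.0
tool_pos: [0.5361, 0.049, 0.2393]
tool_rot: [-180.0, 0.0, 23.4]
force: [-0.8, -0.7, 0.7]
grip_width: 0.0872
grasp_force: 0.0
[[0.3962, -0.8879, -0.2339, 0.5991], [-0.9182, -0.3836, -0.0992, 0.0766], [-0.0017, 0.254, -0.9672, 0.3846], [0.0, 0.0, 0.0, 1.0]] [0.53602742 0.0476545  0.23926351] [1.79971821e+02 5.94885988e-02 2.32206048e+01] [ 28.36428031   7.48254799 -39.18171905  97.93085921   4.8983135
  76.3560943  -78.51948537]
```

View pics/w1.png

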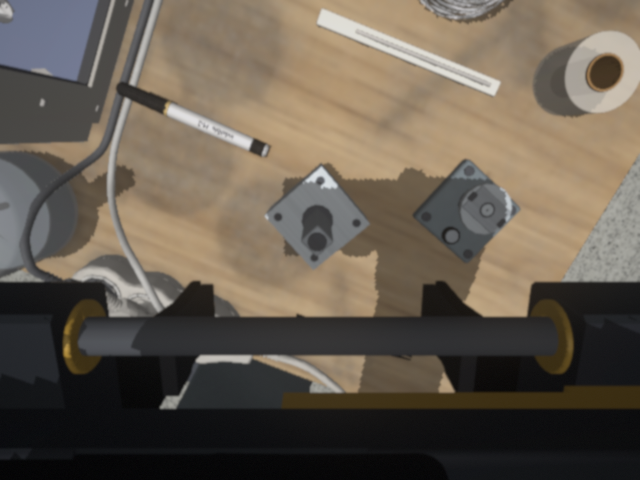

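The wrist view shows the stand at (317,216), the punch cap at about (317,240) and the ring at (487,210). I'll enlarge these for the shank yaw and the ring.

Run:
```python
import cv2
i=cv2.imread("pics/w1.png")[155:270,260:375]; j=cv2.imread("pics/w1.png")[155:270,408:523]
o=cv2.hconcat([cv2.resize(k,None,fx=3.45,fy=3.45,interpolation=cv2.INTER_CUBIC) for k in (i,j)])
o=cv2.convertScaleAbs(o,alpha=1.6,beta=10)
cv2.imwrite("pics/w1c.png",o);print(o.shape)
```

```text
(397, 794, 3)
```

View pics/w1c.png

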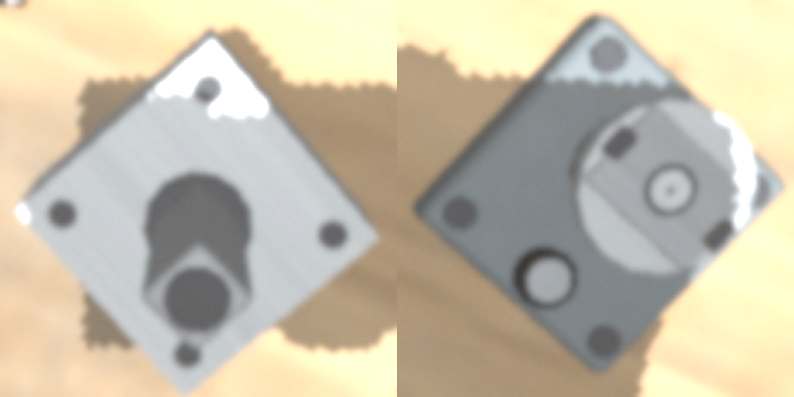

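The left half shows the shank square with corners at (198,247), (143,295) and (250,292), so it sits about 46° to the tool and the grip yaw should be near 70°. The ring is at (670,189).

Run:
```python
from h import *
w=read_camera("wrist"); t=read_camera("top"); s=read_camera("scene")
W=lambda x,y:(260+(x+.5)/3.45-.5,155+(y+.5)/3.45-.5)
V=lambda x,y:(408+(x-397+.5)/3.45-.5,155+(y+.5)/3.45-.5)
T=lambda x,y:(270+(x+.5)/6-.5,225+(y+.5)/6-.5)
S=lambda x,y:(260+(x+.5)/5-.5,215+(y+.5)/5-.5)
B=[onz(w,*W(*p),.048) for p in [(207,90),(332,235),(187,354),(62,213)]]
print("socket",np.mean(B,0),[np.linalg.norm(B[i]-B[i-1]).round(4) for i in range(4)])
Q=[onz(w,*W(*p),.119) for p in [(198,247),(250,292),(196,345),(143,295)]]
d=[Q[1]-Q[0],Q[2]-Q[1],Q[3]-Q[2],Q[0]-Q[3]]
print("cap",onz(w,*W(197,299),.122),"sq",np.mean(Q,0),[(np.degrees(np.arctan2(x[1],x[0]))%90).round(1) for x in d],[np.linalg.norm(x).round(4) for x in d])
print("mark",[onz(w,*V(670,189),z).round(4) for z in (.03,.039,.048)])
print("tri mark", tri(ray(w,*V(670,189)),ray(t,*T(589,129))),tri(ray(w,*V(670,189)),ray(s,*S(577,328))))
print(env.get_obs()["tool_pos"],env.get_obs()["time_s"])
```

```text
socket [0.53636145 0.04954969 0.048     ] [np.float64(0.0454), np.float64(0.0458), np.float64(0.0459), np.float64(0.0461)]
cap [0.53694849 0.04954617 0.122     ] sq [0.53695109 0.04961249 0.119     ] [np.float64(71.7), np.float64(68.8), np.float64(68.7), np.float64(65.0)] [np.float64(0.0133), np.float64(0.0148), np.float64(0.0142), np.float64(0.0141)]
mark [array([ 0.5994, -0.0834,  0.03  ]), array([ 0.5994, -0.0794,  0.039 ]), array([ 0.5994, -0.0754,  0.048 ])]
tri mark (array([ 0.59965043, -0.08032143,  0.03741043]), np.float64(0.0006662766987689221)) (array([ 0.59948941, -0.0788837 ,  0.04054854]), np.float64(0.0003849605852940394))
[0.5360805  0.04683435 0.23947025] 2.2
```

```bash
echo '{"deltas": [[0.001,0.0005,0.01,-6,0.087],[0.0014,0.0006,0.02,-13,0.087],[0.0014,0.0006,0.03,-20,0.087],[0.0014,0.0006,0.04,-27,0.087],[0.0014,0.0006,0.05,-34,0.087],[0.0014,0.0006,0.06,-40,0.087],[0.0014,0.0006,0.07,-45.6,0.087],[0.0014,0.0006,0.07,-45.6,0.087]]}' > next.json && python3 -m handwheel next.json && echo '{"deltas": [[0,0,0,0,0.087],[0,0,0,0,0.087]]}' > next.json && python3 -m handwheel next.json
python3 - <<'E'
from h import *
for k in range(3):
  c=read_camera("wrist"); o=env.get_obs();print(o["tool_pos"],o["tool_rot"])
cv2.imwrite("pics/w2.png",c["color"])
T=np.array(c["world_from_camera"]); 
def px(p):
  q=np.linalg.inv(T)@[*p,1]; return q[0]/q[2]*c["fx"]+c["cx"],q[1]/q[2]*c["fy"]+c["cy"]
print(px([.5367,.0494,.122]),px([.5367,.0494,.053]), px([.5996,-.0797,.039]))
E
```

```text
time_s: 2.87
tool_pos: [0.5364, 0.047, 0.1676]
tool_rot: [-179.8, 0.1, 68.9]
force: [-1.2, 0.3, 0.2]
grip_width: 0.087
grasp_force: 0.0
time_s: 3.03
tool_pos: [0.5381, 0.048, 0.1702]
tool_rot: [179.9, 0.0, 68.6]
force: [0.2, 0.8, 0.8]
grip_width: 0.0869
grasp_force: 0.0
[0.53833279 0.04817102 0.17037699] [ 1.79920412e+02 -8.86016444e-03  6.86852472e+01]
[0.53834396 0.04835123 0.1703941 ] [ 1.79917539e+02 -9.79717743e-03  6.87295017e+01]
[0.53830021 0.04846968 0.170317  ] [ 1.79923121e+02 -9.46846127e-03  6.87613657e+01]
(np.float64(315.3037068909844), np.float64(279.66466894339925)) (np.float64(315.7621697158423), np.float64(244.3205508927593)) (np.float64(457.0276013070504), np.float64(365.65412937899134))
```

View pics/w2.png

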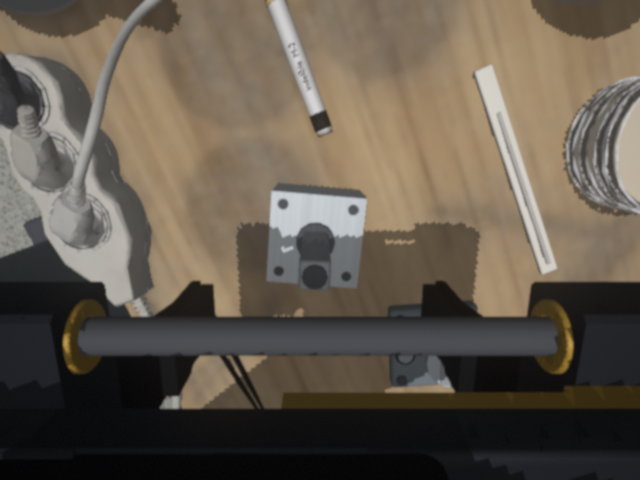

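The cap shows at (314,277), square to the fingers and about 1.5 mm towards -y of the finger centre. I correct that and descend.

```bash
echo '{"deltas": [[0,-0.0015,0.015,0,0.087],[0,-0.0015,0.035,0,0.087],[0,-0.0015,0.055,0,0.087],[0,-0.0015,0.072,0,0.087],[0,-0.0015,0.082,0,0.087],[0,-0.0015,0.085,0,0.087],[0,-0.0015,0.085,0,0.087]]}' > next.json && python3 -m handwheel next.json && echo '{"deltas": [[0,0,0,0,0.05],[0,0,0,0,0.03],[0,0,0,0,0.022],[0,0,0,0,0.018],[0,0,0,0,0.016],[0,0,0,0,0.014],[0,0,0,0,0.012],[0,0,0,0,0.01]]}' > next.json && python3 -m handwheel next.json 10
```

```text
time_s: 3.77
tool_pos: [0.5363, 0.0493, 0.0843]
tool_rot: [-180.0, 0.0, 68.8]
force: [0.2, 0.6, -0.1]
grip_width: 0.0868
grasp_force: 0.0
time_s: 4.43
tool_pos: [0.5364, 0.0492, 0.0846]
tool_rot: [180.0, 0.0, 68.8]
force: [0.1, 0.0, -0.6]
grip_width: 0.0417
grasp_force: 0.0
```

```bash
echo '{"deltas": [[0,0,0,0,0.01],[0,0,0,0,0.005],[0,0,0,0,0.005],[0,0,0,0,0.005],[0,0,0,0,0.005],[0,0,0,0,0.005],[0,0,0,0,0.005],[0,0,0,0,0.005]]}' > next.json && python3 -m handwheel next.json 10 && echo '{"deltas": [[0,0,0,0,0],[0,0,0,0,0],[0,0,0,0,0],[0,0,0,0,0]]}' > next.json && python3 -m handwheel next.json 60
```

```text
time_s: 5.1
tool_pos: [0.5365, 0.0492, 0.0845]
tool_rot: [180.0, -0.0, 68.9]
force: [0.6, -0.8, 0.2]
grip_width: 0.0159
grasp_force: 10.0
time_s: 5.43
tool_pos: [0.5365, 0.0492, 0.0845]
tool_rot: [180.0, 0.0, 68.9]
force: [1.1, -0.2, -0.4]
grip_width: 0.0156
grasp_force: 60.0
```

```bash
echo '{"deltas": [[0,0,-0.006,0,0],[0,0,-0.016,0,0],[0,0,-0.03,0,0],[0,0,-0.05,0,0],[0,0,-0.075,0,0],[0,0,-0.095,0,0],[0,0,-0.1,0,0],[0,0,-0.1,0,0]]}' > next.json && python3 -m handwheel next.json 60
python3 - <<'E'
from h import *
for k in range(2):
  c=read_camera("wrist"); o=env.get_obs()
print(o)
d=np.array([.5996-.5365,-.0797-.0492]);a=np.radians(68.8);x=np.array([np.cos(a),np.sin(a)]);y=np.array([np.sin(a),-np.cos(a)])
print("to mark",d@x,d@y)
E
```

```text
time_s: 6.1
tool_pos: [0.5374, 0.0494, 0.1865]
tool_rot: [179.8, -0.0, 68.8]
force: [0.7, 0.2, -2.1]
grip_width: 0.0156
grasp_force: 60.0
{'time_s': 6.2, 'qpos': array([ 31.39144177,  10.61157185, -43.40238748, 102.05725857,
         7.73083588,  70.43960677, -35.28663803]), 'joint_velocities': array([-0.00161693,  0.89274561,  0.33578789,  1.08452668,  0.09110378,
       -0.04085367,  0.0749915 ]), 'effort': array([-8.14625155e-02, -3.39639580e+01, -4.19153139e+00, -3.16723824e+01,
       -9.11099324e-02, -5.51917660e-02,  3.12051990e-03]), 'tool_pos': array([0.53573362, 0.04894211, 0.18378731]), 'tool_rot': array([-1.79937865e+02,  5.52030652e-02,  6.88439986e+01]), 'force': array([-0.24182356,  0.09230617, -1.78626243]), 'wrist_torque': array([-0.05000004, -0.0486454 ,  0.00824766]), 'grasp_force': 59.98283534310758, 'grip_width': 0.015608557306083501}
to mark -0.09735802760449946 0.10544303894028056
```

```bash
echo '{"deltas": [[-0.01,0.011,0,0,0],[-0.03,0.033,0,0,0],[-0.052,0.056,0,0,0],[-0.074,0.08,0,0,0],[-0.09,0.097,0,0,0],[-0.0974,0.1054,0,0,0],[-0.0974,0.1054,0,0,0],[-0.0974,0.1054,0,0,0]]}' > next.json && python3 -m handwheel next.json 60; echo '{"deltas": [[0,0,0.01,0,0],[0,0,0.025,0,0],[0,0,0.035,0,0],[0,0,0.04,0,0],[0,0,0.04,0,0],[0,0,0.04,0,0]]}' > next.json && python3 -m handwheel next.json
python3 - <<'E'
from h import *
for k in range(2):
  c=read_camera("scene"); o=env.get_obs();print(o["tool_pos"],o["tool_rot"],o["force"])
w=read_camera("wrist");t=read_camera("top")
f=lambda i,x,y,W,H,k:cv2.resize(i[y:y+H,x:x+W],None,fx=k,fy=k,interpolation=cv2.INTER_CUBIC)
a=f(c["color"],325,225,100,100,4);b=f(t["color"],320,200,100,100,4)
cv2.imwrite("pics/m1.png",cv2.hconcat([a,b]))
cv2.imwrite("pics/m1w.png",w["color"])
E
```

```text
time_s: 6.87
tool_pos: [0.5989, -0.0791, 0.1833]
tool_rot: [-179.8, -0.0, 68.8]
force: [-0.5, 1.0, -2.0]
grip_width: 0.0153
grasp_force: 60.0
time_s: 7.37
tool_pos: [0.5994, -0.0789, 0.1444]
tool_rot: [-180.0, 0.0, 68.9]
force: [-1.2, 0.4, -1.3]
grip_width: 0.0153
grasp_force: 60.0
[ 0.59984987 -0.07916167  0.14499457] [ 1.79960602e+02 -8.92679730e-03  6.88936388e+01] [ 0.17525276 -0.21671471 -1.31304133]
[ 0.60004168 -0.07937305  0.14527332] [ 1.79931058e+02 -9.76997210e-03  6.88745657e+01] [-0.28932511 -0.56504433 -1.4330832 ]
```

View pics/m1.png

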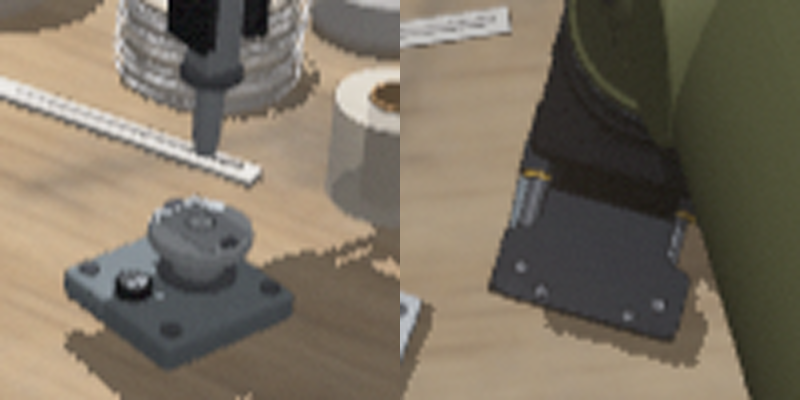

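The scene view (left) shows the punch upright, with its face centre near (205,153) and the ring at (201,222). The top view is hidden by the arm.

Run:
```python
from h import *
c=read_camera("scene");o=env.get_obs()
S=lambda x,y:(325+(x+.5)/4-.5,225+(y+.5)/4-.5)
T=np.array(c["world_from_camera"])
zf=o["tool_pos"][2]-.0725
f=onz(c,*S(205,153),zf); m=[onz(c,*S(201,222),z) for z in (.033,.039,.045)]
print("face",f,"mark",m,"lateral(camera x) face-mark",[(f-q)@T[:3,0] for q in m],o["tool_pos"])
p=np.linalg.inv(T)@[*o["tool_pos"][:2],zf,1]; print("tcp axis px",(p[0]/p[2]*c["fx"]+c["cx"]-325)*4,(p[1]/p[2]*c["fy"]+c["cy"]-225)*4)
```

```text
face [ 0.60139164 -0.07706158  0.07273366] mark [array([ 0.60993423, -0.07286593,  0.033     ]), array([ 0.60184499, -0.07749304,  0.039     ]), array([ 0.59375574, -0.08212015,  0.045     ])] lateral(camera x) face-mark [np.float64(-0.0008417178902313977), np.float64(0.00014771764651912912), np.float64(0.0011371531832696563)] [ 0.6000206  -0.07969271  0.14523366]
tcp axis px 207.17244669127945 154.96964526009833
```

```bash
cat > chk.py <<'E'
import sys
from cell import env
o=env.get_obs(); print("z",o["tool_pos"].round(4),"fz",o["force"][2].round(2)); sys.exit(o["force"][2]>0.8)
E
echo '{"deltas": [[0,0,0.006,0,0],[0,0,0.013,0,0],[0,0,0.018,0,0],[0,0,0.02,0,0],[0,0,0.02,0,0],[0,0,0.02,0,0]]}' > next.json && python3 -m handwheel next.json 60 >/dev/null; python3 chk.py && echo '{"deltas": [[0,0,0.001,0,0],[0,0,0.002,0,0],[0,0,0.002,0,0]]}' > next.json && python3 -m handwheel next.json >/dev/null && python3 chk.py && echo '{"deltas": [[0,0,0.001,0,0],[0,0,0.002,0,0],[0,0,0.002,0,0]]}' > next.json && python3 -m handwheel next.json >/dev/null && python3 chk.py && echo '{"deltas": [[0,0,0.001,0,0],[0,0,0.002,0,0],[0,0,0.002,0,0]]}' > next.json && python3 -m handwheel next.json >/dev/null && python3 chk.py && echo '{"deltas": [[0,0,0.001,0,0],[0,0,0.002,0,0],[0,0,0.002,0,0]]}' > next.json && python3 -m handwheel next.json >/dev/null && python3 chk.py
```

```text
z [ 0.5995 -0.0796  0.1242] fz -1.88False
```

```bash
sed -i 's/sys.exit(\(.*\))$/sys.exit(int(\1))/' chk.py
python3 chk.py && echo '{"deltas": [[0,0,0.001,0,0],[0,0,0.002,0,0],[0,0,0.002,0,0]]}' > next.json && python3 -m handwheel next.json >/dev/null && python3 chk.py && echo '{"deltas": [[0,0,0.001,0,0],[0,0,0.002,0,0],[0,0,0.002,0,0]]}' > next.json && python3 -m handwheel next.json >/dev/null && python3 chk.py && echo '{"deltas": [[0,0,0.001,0,0],[0,0,0.002,0,0],[0,0,0.002,0,0]]}' > next.json && python3 -m handwheel next.json >/dev/null && python3 chk.py && echo '{"deltas": [[0,0,0.001,0,0],[0,0,0.002,0,0],[0,0,0.002,0,0]]}' > next.json && python3 -m handwheel next.json >/dev/null && python3 chk.py
```

```text
z [ 0.5995 -0.0796  0.1242] fz -1.88
z [ 0.5996 -0.0797  0.1225] fz -0.91
z [ 0.5995 -0.0797  0.1203] fz -1.55
z [ 0.5994 -0.0797  0.1183] fz -1.47
z [ 0.5995 -0.0797  0.1163] fz -1.82
```

```bash
echo '{"deltas": [[0,0,0.001,0,0],[0,0,0.002,0,0],[0,0,0.002,0,0]]}' > next.json && python3 -m handwheel next.json >/dev/null && python3 chk.py && echo '{"deltas": [[0,0,0.001,0,0],[0,0,0.002,0,0],[0,0,0.002,0,0]]}' > next.json && python3 -m handwheel next.json >/dev/null && python3 chk.py && echo '{"deltas": [[0,0,0.001,0,0],[0,0,0.002,0,0],[0,0,0.002,0,0]]}' > next.json && python3 -m handwheel next.json >/dev/null && python3 chk.py && echo '{"deltas": [[0,0,0.001,0,0],[0,0,0.002,0,0],[0,0,0.002,0,0]]}' > next.json && python3 -m handwheel next.json >/dev/null && python3 chk.py
```

```text
z [ 0.5995 -0.0797  0.1143] fz -1.8
z [ 0.5995 -0.0797  0.1123] fz -2.29
z [ 0.5997 -0.0797  0.1109] fz 1.36
```

```bash
python3 chk.py && echo '{"deltas": [[0,0,0.001,0,0],[0,0,0.002,0,0],[0,0,0.002,0,0]]}' > next.json && python3 -m handwheel next.json >/dev/null && python3 chk.py && echo '{"deltas": [[0,0,0.001,0,0],[0,0,0.002,0,0],[0,0,0.002,0,0]]}' > next.json && python3 -m handwheel next.json >/dev/null && python3 chk.py && echo '{"deltas": [[0,0,0.001,0,0],[0,0,0.002,0,0],[0,0,0.002,0,0]]}' > next.json && python3 -m handwheel next.json >/dev/null && python3 chk.py
```

```text
z [ 0.5997 -0.0797  0.1109] fz 1.36
```

Contact is about 3 N, at a face height of about 39 mm. I press on gradually.

```bash
echo '{"deltas": [[0,0,0.0005,0,0],[0,0,0.001,0,0],[0,0,0.001,0,0],[0,0,0.001,0,0]]}' > next.json && python3 -m handwheel next.json; python3 chk.py
```

```text
time_s: 10.2
tool_pos: [0.5998, -0.0796, 0.1102]
tool_rot: [180.0, 0.0, 68.9]
force: [-2.4, 0.3, 5.0]
grip_width: 0.0156
grasp_force: 60.0
z [ 0.5998 -0.0796  0.1102] fz 5.0
```

```bash
echo '{"deltas": [[0,0,0.0006,0,0],[0,0,0.0013,0,0],[0,0,0.0013,0,0],[0,0,0.0013,0,0]]}' > next.json && python3 -m handwheel next.json
```

```text
time_s: 10.53
tool_pos: [0.5999, -0.0797, 0.1096]
tool_rot: [180.0, 0.0, 68.9]
force: [-3.0, -0.8, 8.4]
grip_width: 0.0159
grasp_force: 60.0
```

```bash
echo '{"deltas": [[0,0,0.0006,0,0],[0,0,0.0006,0,0],[0,0,0.0006,0,0],[0,0,0.0006,0,0],[0,0,0.0006,0,0],[0,0,0.0006,0,0],[0,0,0.0006,0,0],[0,0,0.0006,0,0]]}' > next.json && python3 -m handwheel next.json; echo '{"deltas": [[0,0,0,0,0],[0,0,0,0,0],[0,0,0,0,0],[0,0,0,0,0],[0,0,0,0,0],[0,0,0,0,0],[0,0,0,0,0],[0,0,0,0,0]]}' > next.json && python3 -m handwheel next.json
```

```text
time_s: 11.2
tool_pos: [0.5999, -0.0796, 0.1093]
tool_rot: [180.0, 0.0, 68.9]
force: [-3.3, 0.5, 10.2]
grip_width: 0.0159
grasp_force: 60.0
time_s: 11.87
tool_pos: [0.5999, -0.0796, 0.1092]
tool_rot: [180.0, 0.0, 68.8]
force: [-3.2, 0.8, 10.0]
grip_width: 0.0155
grasp_force: 60.0
```

```bash
echo '{"deltas": [[0,0,-0.001,0,0],[0,0,-0.002,0,0],[0,0,-0.004,0,0],[0,0,-0.007,0,0],[0,0,-0.012,0,0],[0,0,-0.02,0,0],[0,0,-0.03,0,0],[0,0,-0.04,0,0]]}' > next.json && python3 -m handwheel next.json; echo '{"deltas": [[0,0,-0.015,0,0],[0,0,-0.03,0,0],[0,0,-0.0369,0,0],[0,0,-0.0369,0,0],[0,0,-0.0369,0,0]]}' > next.json && python3 -m handwheel next.json; echo '{"deltas": [[0.01,-0.011,0,0,0],[0.03,-0.033,0,0,0],[0.052,-0.056,0,0,0],[0.074,-0.08,0,0,0],[0.09,-0.097,0,0,0],[0.0974,-0.1054,0,0,0],[0.0974,-0.1054,0,0,0],[0.0974,-0.1054,0,0,0]]}' > next.json && python3 -m handwheel next.json; echo '{"deltas": [[0,0,0.015,0,0],[0,0,0.03,0,0],[0,0,0.042,0,0],[0,0,0.05,0,0],[0,0,0.05,0,0],[0,0,0.05,0,0],[0,0,0.05,0,0]]}' > next.json && python3 -m handwheel next.json
python3 - <<'E'
from h import *
for k in range(3):
  c=read_camera("scene"); o=env.get_obs();print(o["tool_pos"],o["tool_rot"],o["force"])
cv2.imwrite("pics/r1.png",cv2.resize(c["color"][190:310,240:360],None,fx=5,fy=5,interpolation=cv2.INTER_CUBIC))
E
```

```text
time_s: 12.53
tool_pos: [0.5997, -0.0796, 0.1486]
tool_rot: [180.0, -0.0, 68.9]
force: [0.4, 0.7, -0.8]
grip_width: 0.0153
grasp_force: 60.0
time_s: 12.95
tool_pos: [0.5998, -0.0797, 0.185]
tool_rot: [179.9, 0.0, 68.8]
force: [-0.7, 0.7, -1.9]
grip_width: 0.0157
grasp_force: 60.0
time_s: 13.62
tool_pos: [0.5363, 0.0487, 0.1842]
tool_rot: [180.0, 0.1, 68.9]
force: [0.3, -0.3, -2.9]
grip_width: 0.0159
grasp_force: 60.0
time_s: 14.2
tool_pos: [0.5371, 0.049, 0.1351]
tool_rot: [180.0, -0.0, 68.8]
force: [-0.0, -1.0, -2.3]
grip_width: 0.0156
grasp_force: 60.0
[0.53717396 0.0491149  0.13531714] [ 1.79924708e+02 -2.79391539e-02  6.88369470e+01] [-0.52373757  0.17236058 -1.38450279]
[0.53713402 0.04916195 0.13534299] [ 1.79917144e+02 -2.38635323e-02  6.88427531e+01] [ 0.57415922  0.35228403 -0.7960888 ]
[0.53703647 0.04925988 0.13532611] [ 1.79918714e+02 -1.97531268e-02  6.88526627e+01] [-0.13115176  0.51200087 -2.17523623]
```

View pics/r1.png

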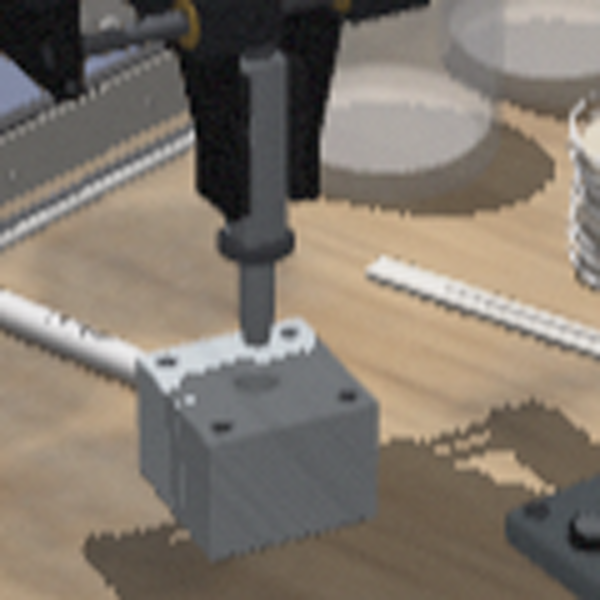

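The punch hangs upright with its face at (257,340), laterally centred over the socket at (257,382). I lower it with force checks.

```bash
echo '{"deltas": [[0,0,0.004,0,0],[0,0,0.008,0,0],[0,0,0.011,0,0],[0,0,0.014,0,0],[0,0,0.016,0,0],[0,0,0.018,0,0],[0,0,0.018,0,0]]}' > next.json && python3 -m handwheel next.json >/dev/null; python3 chk.py && echo '{"deltas": [[0,0,0.003,0,0],[0,0,0.006,0,0],[0,0,0.009,0,0],[0,0,0.011,0,0],[0,0,0.012,0,0],[0,0,0.012,0,0]]}' > next.json && python3 -m handwheel next.json >/dev/null && python3 chk.py && echo '{"deltas": [[0,0,0.004,0,0],[0,0,0.008,0,0],[0,0,0.011,0,0],[0,0,0.014,0,0],[0,0,0.016,0,0],[0,0,0.017,0,0],[0,0,0.017,0,0]]}' > next.json && python3 -m handwheel next.json  && python3 chk.py
```

```text
z [0.5361 0.0492 0.116 ] fz -2.39
z [0.5362 0.0492 0.1042] fz -1.57
time_s: 16.02
tool_pos: [0.5363, 0.0492, 0.0872]
tool_rot: [-180.0, 0.0, 68.9]
force: [-0.5, 0.4, -1.7]
grip_width: 0.0151
grasp_force: 60.0
z [0.5363 0.0492 0.0872] fz -1.67
```

```bash
echo '{"deltas": [[0,0,0.0006,0,0],[0,0,0.0012,0,0],[0,0,0.0018,0,0],[0,0,0.002,0,0],[0,0,0.002,0,0]]}' > next.json && python3 -m handwheel next.json >/dev/null; python3 chk.py && echo '{"deltas": [[0,0,0.0005,0,0],[0,0,0.001,0,0],[0,0,0.001,0,0]]}' > next.json && python3 -m handwheel next.json >/dev/null && python3 chk.py && echo '{"deltas": [[0,0,0.0005,0,0],[0,0,0.0005,0,0],[0,0,0.0005,0,0]]}' > next.json && python3 -m handwheel next.json >/dev/null && python3 chk.py && echo '{"deltas": [[0,0,0.0005,0,0],[0,0,0.0005,0,0],[0,0,0.0005,0,0]]}' > next.json && python3 -m handwheel next.json >/dev/null && python3 chk.py
```

```text
z [0.5364 0.0492 0.0855] fz -1.53
z [0.5365 0.0492 0.0845] fz -1.26
z [0.5365 0.0492 0.0845] fz 4.91
```

Seated on the collar. Release by easing the grip, then opening and lifting.

```bash
echo '{"deltas": [[0,0,-0.0004,0,0],[0,0,-0.0004,0,0],[0,0,-0.0004,0,0],[0,0,-0.0004,0,0]]}' > next.json && python3 -m handwheel next.json 5; echo '{"deltas": [[0,0,-0.0001,0,0.03],[0,0,-0.0001,0,0.05],[0,0,-0.0001,0,0.07],[0,0,-0.0001,0,0.087],[0,0,-0.0001,0,0.087],[0,0,-0.0001,0,0.087],[0,0,-0.0001,0,0.087],[0,0,-0.0001,0,0.087]]}' > next.json && python3 -m handwheel next.json; echo '{"deltas": [[0,0,0,0,0.087],[0,0,0,0,0.087],[0,0,0,0,0.087],[0,0,0,0,0.087],[0,0,0,0,0.087],[0,0,0,0,0.087]]}' > next.json && python3 -m handwheel next.json
```

```text
time_s: 17.27
tool_pos: [0.5365, 0.0492, 0.0845]
tool_rot: [180.0, 0.0, 68.9]
force: [-1.5, 0.3, 2.2]
grip_width: 0.0158
grasp_force: 5.0
time_s: 17.93
tool_pos: [0.5365, 0.0492, 0.0845]
tool_rot: [180.0, 0.0, 68.8]
force: [-0.1, 0.6, 0.3]
grip_width: 0.0613
grasp_force: 0.0
time_s: 18.43
tool_pos: [0.5364, 0.0492, 0.0845]
tool_rot: [180.0, 0.0, 68.9]
force: [0.4, -0.4, -0.1]
grip_width: 0.0865
grasp_force: 0.0
```

```bash
echo '{"deltas": [[0,0,-0.01,0,0.087],[0,0,-0.03,0,0.087],[0,0,-0.06,0,0.087],[0,0,-0.09,0,0.087],[0,0,-0.12,0,0.087],[0,0,-0.14,0,0.087],[0,0,-0.15,0,0.087],[0,0,-0.15,0,0.087]]}' > next.json && python3 -m handwheel next.json
python3 - <<'E'
from h import *
c=read_camera("scene"); a=cv2.resize(c["color"][180:330,240:440],None,fx=4,fy=4,interpolation=cv2.INTER_CUBIC)
cv2.imwrite("pics/f1.png",a)
E
```

```text
time_s: 19.1
tool_pos: [0.5378, 0.0495, 0.2374]
tool_rot: [179.7, -0.1, 68.9]
force: [1.7, 0.2, -0.2]
grip_width: 0.0872
grasp_force: 0.0
```

View pics/f1.png

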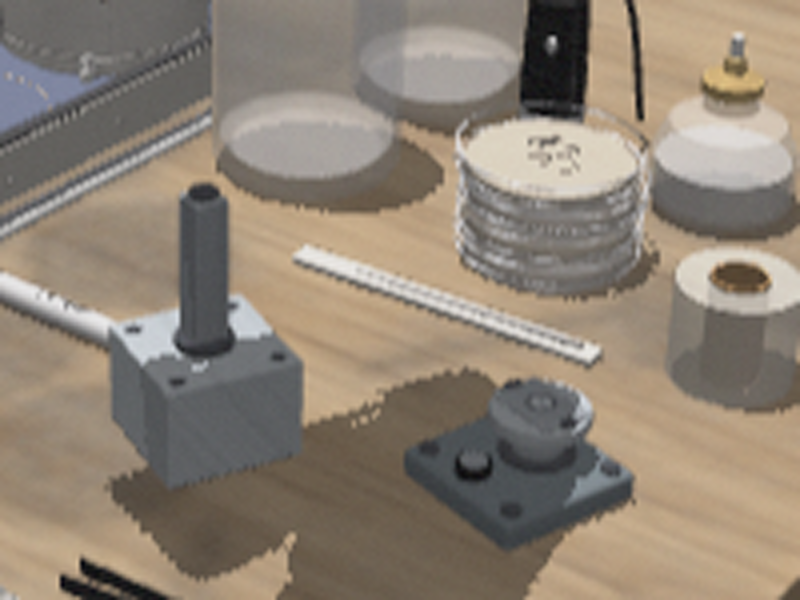

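The punch stands upright, its collar on the stand at (204,340), and everything else is undisturbed.

```bash
python3 -c "
from cell import env
print(env.sign_off())"
```

```text
the job is handed in; nothing more can be done
None
```

The job is handed in: the tag was pressed at about 12 N (from the wrist force) for about 1.3 s, the punch was lifted straight off, and it stands upright and released in its stand with the collar home; sign-off returned no verdict.

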